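Put the cover-maker's tools back on their shadow tiles

TASK

Tidy the cutting table: put each of the four tools (seam roller, blue pattern weight, round eyelet anvil, yellow tape measure) on the black tile that shows its outline, sitting flat and squarely inside the white line, the roller's wheel on the wide end of its outline. Set each one down rather than dropping it, and leave the cup and the jar standing where they are.

Things in the scene. Friction and masses are not known exactly. Their poses are not given: they have to be found in the camera images.
- roller_grip (a point): Seam roller lying flat, 104 mm long: a wooden handle block 64 long x 24 wide x 32 high, then a black rubber wheel (36 mm across, 48 mm wide, axle level) at its +x end, about 160 g. The point is the middle of the handle, 16 mm above its underside, 20 mm from the middle of the tool's length towards the handle end (so the wheel's axle is 54 mm from it along +x). x: along the handle towards the wheel, y: across the handle (24 mm, the way to grip it), z: up.
- weight_center (a point): Pattern weight: blue painted metal bar 92 x 38 x 34 mm (about 0.55 kg) with a thin dark wire handle on top, 47 mm high in all. The point is its centre, 23.5 mm above its underside. x: along the 92 mm, y: across the 38 mm (the way to grip it), z: up. Either end may lead.
- anvil_center (a point): Eyelet anvil: round steel block 50 mm across and 34 mm high with a brass boss (26 mm across) on top, 40 mm high in all, about 0.4 kg. The point is on its axis, 20 mm above its underside. z: up; its turn about z does not matter.
- tape_center (a point): Tape measure: yellow square case 54 x 54 x 34 mm lying flat with a black and grey disc on top, about 0.2 kg. The point is its centre, 17 mm above its underside. x, y: along its sides, z: up. Any of the four ways round is right.
- tile_roller: Fixed black plate 126 x 72 mm, 5 mm thick, lying on the table, with the roller's T-shaped outline drawn on it in white (line 3.5 mm wide, 4 mm clear of the tool all round). Origin: centre of its underside and of the outline; x: along the outline towards its wide (wheel) end, z: up. With the roller well placed, the middle of its handle (point roller_grip) is 20 mm from this origin along -x and the two x axes agree.
- tile_oblong: Fixed black plate 114 x 60 mm, 5 mm thick, lying on the table, with an oblong outline drawn on it in white (line 3.5 mm wide, 4 mm clear of the tool all round) for the pattern weight. Origin: centre of its underside and of the outline; x: along the long side, z: up.
- tile_round: Fixed black plate 76 x 76 mm, 5 mm thick, lying on the table, with a circle drawn on it in white (line 3.5 mm wide, 4 mm clear of the tool all round) for the eyelet anvil. Origin: centre of its underside and of the circle; z: up.
- tile_square: Fixed black plate 76 x 76 mm, 5 mm thick, lying on the table, with a square outline drawn on it in white (line 3.5 mm wide, 4 mm clear of the tool all round) for the tape measure. Origin: centre of its underside and of the outline; x, y: along the sides, z: up.
- cup: Bystander: small white coffee cup without a handle, 62 mm across, 56 mm high, standing loose on the table. Origin: centre of its underside. Not to be disturbed.
- jar: Bystander: amber glass jar with a red cap, 52 mm across, 54 mm high, standing loose on the table. Origin: centre of its underside. Not to be disturbed.
Not all that is in view belongs to the job. What is shaped like the part that bears anvil_center but purple is not meant. Several things look just like the part that bears weight_center: the one meant starts farthest to the robot's right.

How it is judged:
At the end, for the whole second after the job is handed in: Each tool lies flat on its own tile, released and at rest, within 12 mm of its place in the outline and turned to it within 0.21 rad (anvil any turn, weight either way, tape any of four ways, roller with its wheel at the wide end); cup and jar upright, within 30 mm of where they stood (horizontal distance between weight_center and tile_oblong below 0.012 m and angle between the x axis of weight_center and the x axis of tile_oblong, either way round below 0.21 rad and horizontal distance between anvil_center and tile_round below 0.012 m and horizontal distance between tape_center and tile_square below 0.012 m and (angle between the x axis of tape_center and the x axis of tile_square, either way round below 0.21 rad or angle between the x axis of tape_center and the y axis of tile_square, either way round below 0.21 rad) and x of roller_grip in the frame of tile_roller between -0.032 and -0.008 m and y of roller_grip in the frame of tile_roller between -0.012 and 0.012 m and x of tile_roller in the frame of roller_grip above 0 m and angle between the x axis of roller_grip and the x axis of tile_roller, either way round below 0.21 rad and z of weight_center in the frame of tile_oblong between 0.0245 and 0.0325 m and angle between each of weight_center, anvil_center, tape_center, roller_grip's own z axis and vertical below 0.1 rad and linear speed of each of weight, anvil, tape, roller below 0.02 m/s and angular speed of each of weight, anvil, tape, roller below 0.2 rad/s and z of anvil_center in the frame of tile_round between 0.021 and 0.029 m and z of tape_center in the frame of tile_square between 0.018 and 0.026 m and z of roller_grip in the frame of tile_roller between 0.017 and 0.025 m and distance of each of cup, jar from where it was at the start of the episode below 0.03 m and angle between each of cup, jar's own z axis and vertical below 0.2 rad); the robot touches nothing.
It fails at once if the cup or the jar is shifted by more than 30 mm or tipped (distance of any of cup, jar from where it was at the start of the episode above 0.03 m or angle between any of cup, jar's own z axis and vertical above 0.4 rad).
It fails at once if the seam roller is dropped (falls freely by more than about 25 mm) (linear speed of roller above 0.7 m/s and contact force between the fingers and roller below 0.05 N).
It fails at once if the pattern weight is dropped (falls freely by more than about 25 mm) (linear speed of weight above 0.7 m/s and contact force between the fingers and weight below 0.05 N).
It fails at once if the eyelet anvil is dropped (falls freely by more than about 25 mm) (linear speed of anvil above 0.7 m/s and contact force between the fingers and anvil below 0.05 N).
It fails at once if the tape measure is dropped (falls freely by more than about 25 mm) (linear speed of tape above 0.7 m/s and contact force between the fingers and tape below 0.05 N).
It also fails if it takes over 115 s, if anything falls off the work surface, if the arm or the gripper's body presses on something with over 40 N, if the wrist force passes 120 N, or if a joint passes its speed limit or range.

ROBOT

A 6-joint arm with a two-finger parallel gripper is mounted at the origin on the work surface. World frame = base frame: x ahead of the robot, y to its left, z up, the work surface at z = 0. Lengths are in m, angles in rad, forces in N, time in s.
With the tool pointing down it reaches from about 0.35 to 0.875 m from the base axis. Payload 4.2 kg.
Tool frame: the origin (TCP) lies at the very end of the fingers, on their centre line; the grasp point (between the pads) lies 19 mm behind it; x points along the fingers, z is the direction in which the jaws open and shut, and the axes are right-handed (so a half turn about x gives the same grasp; the last joint's range is limited). The gripper opens to 85 mm and grips with 20 to 120 N. Pads are 22 mm wide; open, the fingers measure 114 mm over their backs; the gripper's body (76 mm by 85 mm) begins 54 mm behind the grasp point. The pads swing forward as they close: fully open they stand 13 mm farther back than shut.
Start: joints at [1.59, 0.385, 0.008, 0, -1.194, -0.259], TCP at [0.148, 0.607, 0.231] pointing down, gripper open.
Joint ranges: [-3.14, 3.14], [-1.21, 2.06], [-1.07, 1.41], [-3.16, 2.05], [-2.99, -0.16], [-3.1, 3.1]. Speed limits (rad/s): [2.79, 2.79, 3.14, 3.14, 3.14, 3.14].

INTERFACE

Orientations are given as a unit quaternion [w, x, y, z].
In Python, from bench import ctrl gives the robot as it stands.
- The arm moves only by the shell command python3 -m handwheel 'ROWS' [OPENING] [FORCE]. ROWS is JSON, a list of rows, each an object of numbers: "dx", "dy", "dz": the shift along the tool's x, y, z in m; "wx", "wy", "wz": the turn, a rotation vector about the tool's x, y, z in rad. In form: [{"dx": .., "dy": .., "dz": .., "wx": .., "wy": .., "wz": ..}, ...]. A call has 1 to 12 rows; each row is the pose to reach, as a shift and turn from the pose commanded when the call began, along the tool's axes at that moment; what a row does not reach only later rows make up. A row lasts 1/8 s, in which the tool goes at most 62.5 mm and 10.7 degrees, less where a joint would pass 70% of its speed; a pose out of reach is approached as far as the arm can. A call with a gripper value outside its range is refused whole. OPENING is the opening, from 0 (shut) to 1 (fully open), set as the call begins (- or left out, the last holds). The fingers move at their own pace and stop on an object; FORCE is the grip in N (left out, the last holds). Time passes only in rows, so rows that repeat a pose let the fingers close. It gives the time, the measured TCP pose, the force and the opening at its end, in the units of the state.
- ctrl.state(): the state, without advancing time (a new reading comes with each control period).
- ctrl.capture(name): name is "side" or "top"; returns the picture (400x640x3 uint8, red, green, blue); there is no depth.
- ctrl.calibration(name): a dict with "K" (3x3 intrinsics, pixels), "origin" and "attitude" of the camera in the world. Camera axes: x right, y down, z forward; pixel columns grow to the right and rows downward; lengths in m; the calibration is good to about 2 mm. A picture is of the moment at which its call begins. calibration takes no time and is no camera call.
- ctrl.hand_in(): hands the job in, once; it reports no verdict.
The state is a dict: "time_s": time; "joints": joint angles; "joint_vel": joint speeds; "tau": joint torques, N m; "ee_pos": TCP position; "eef_rot": TCP orientation; "contact_force": force on the tool from outside, world axes, zero at the start; "wrist_torque": the same for the moment, N m; "grip_width": opening from 0.0 (shut) to 1.0 (fully open).
Only numpy, scipy, OpenCV 4.12 (cv2) and the standard library are available. Lean on these libraries where they do the work, as an engineer would, in place of code of your own. Each camera call takes 0.05 s, during which the arm holds its last target. There are 200 camera calls.

## Working session

There is one attempt and no reset: what is moved stays moved. The work goes in short steps, Python scripts to look and compute and a shell command to move; the robot and the scene stay as the last step left them, time stands still between calls to the robot, and variables do not carry over. Pictures are saved under pics/ and viewed, about 12 in all and at most 16, crops included, and the job is handed in when it is done.

```bash
ls; mkdir -p pics
python3 - <<'E'
from bench import ctrl
import cv2
s=ctrl.state(); print({k:(s[k]) for k in ("time_s","joints","ee_pos","eef_rot","grip_width")})
for n in("top","side"):
    c=ctrl.calibration(n); print(n,c)
    cv2.imwrite(f"pics/{n}0.png",ctrl.capture(n)[:,:,::-1])
E
```

```text
pics
{'time_s': 0.0, 'joints': array([ 1.58957267e+00,  3.85573876e-01,  6.61582567e-03, -5.03976212e-04,
       -1.19402598e+00, -2.58598838e-01]), 'ee_pos': array([0.14829872, 0.60653752, 0.2302065 ]), 'eef_rot': array([-0.43706309, -0.55566368, -0.43602811,  0.55686015]), 'grip_width': 0.9983359189879384}
top {'K': array([[367.33297486,   0.        , 323.07070718],
       [  0.        , 367.33297486, 201.68657478],
       [  0.        ,   0.        ,   1.        ]]), 'origin': array([ 0.37449084, -0.0306538 ,  1.14054702]), 'attitude': array([ 0.05129849, -0.6985227 ,  0.71289879, -0.03478247])}
side {'K': array([[515.05796398,   0.        , 313.23959998],
       [  0.        , 515.05796398, 205.63132377],
       [  0.        ,   0.        ,   1.        ]]), 'origin': array([0.42665591, 0.99725941, 0.88140736]), 'attitude': array([ 0.01731161, -0.0527733 ,  0.90554536, -0.42059824])}
```

View pics/top0.png

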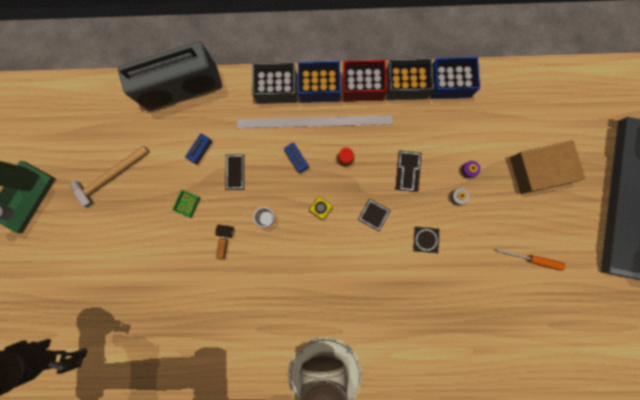

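View pics/side0.png

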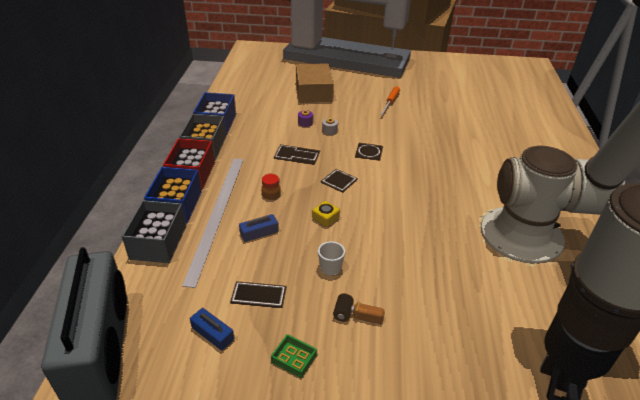

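Candidates for the weight are the blue bars at top-view (199,148) and (296,157). The robot's right is the image's right, so (296,157) is meant. Candidates for the anvil are steel (460,196) and purple (471,169), so the steel one is meant. I'll measure and confirm in an enlarged crop.

```bash
cat > h.py <<'E'
import numpy as np, cv2
from bench import ctrl
from scipy.spatial.transform import Rotation as R
def cal(n):
    c=ctrl.calibration(n); w,x,y,z=c["attitude"]; return c["K"],np.array(c["origin"]),R.from_quat([x,y,z,w]).as_matrix()
def ray(n,uv,z):
    K,o,M=cal(n); d=M@np.linalg.solve(K,[uv[0],uv[1],1]); return o+d*(z-o[2])/d[2]
def shoot(n,name):
    im=ctrl.capture(n)[:,:,::-1].copy(); cv2.imwrite(f"pics/{name}.png",im); return im
def blob(m,uv,r=30):
    "largest blob (filled) near uv: pixel contour"
    w=np.zeros_like(m); cv2.circle(w,uv,r,255,-1); m=cv2.bitwise_and(m,w)
    m=cv2.morphologyEx(m,cv2.MORPH_CLOSE,np.ones((3,3)))
    cs,_=cv2.findContours(m,cv2.RETR_EXTERNAL,cv2.CHAIN_APPROX_NONE); return max(cs,key=cv2.contourArea)
def pose(c,z,n="top"):
    "contour -> centre, long axis angle, sizes in world at height z"
    P=np.array([ray(n,p,z)[:2] for p in c[:,0]]); (cx,cy),(a,b),t=cv2.minAreaRect((P*1000).astype(np.float32))
    if a<b: a,b,t=b,a,t+90
    return np.round([cx,cy,t,a,b],1)
E
cat > m0.py <<'E'
from h import *
im=cv2.imread("pics/top0.png"); S=4
im4=cv2.resize(im,None,fx=S,fy=S,interpolation=cv2.INTER_CUBIC); hsv=cv2.cvtColor(im4,cv2.COLOR_BGR2HSV)
H,s,v=cv2.split(hsv); wood=cv2.inRange(hsv,(8,60,90),(25,190,255))
m={"blue":cv2.inRange(hsv,(105,110,40),(128,255,255)),"yel":cv2.inRange(hsv,(23,150,90),(35,255,255)),
 "dark":cv2.inRange(hsv,(0,0,0),(180,255,60)),"nw":255-wood,"grey":cv2.inRange(hsv,(0,0,60),(180,70,255))}
for k,mm,uv,z,r in [("weight","blue",(296,157),.034,22),("tape","nw",(320,208),.02,15),("anvil","nw",(460,197),.025,13),("wheel","dark",(224,231),.025,12),
  ("handle","nw",(222,249),.02,12),("rollerall","nw",(223,241),.02,24),("oblong","nw",(234,171),.005,26),("rtile","nw",(408,171),.005,28),("square","nw",(374,214),.005,22),("round","nw",(426,239),.005,20),
  ("cup","nw",(264,217),.03,16),("jar","nw",(346,156),.03,13)]:
    c=blob(m[mm],(uv[0]*S+S//2,uv[1]*S+S//2),r*S); c=((c+.5)/S-.5); c=c.astype(np.float32)
    print(k,pose(c,z), np.round(c[:,0].min(0)),np.round(c[:,0].max(0)))
cv2.imwrite("pics/crop0.png",im4[130*S:265*S,180*S:360*S][:, :]);
a=im4[130*S:265*S,275*S:485*S]; b=im4[130*S:265*S,175*S:285*S]
cv2.imwrite("pics/crop0.png",cv2.resize(np.hstack([b,a]),(800,338)))
E
python3 m0.py
```

```text
weight [650.6  75.5  31.   87.   31.3] [285. 144.] [307. 171.]
tape [493.5   3.   53.   54.   53.6] [309. 197.] [331. 219.]
anvil [ 518.  -419.4  115.2   58.3   46.7] [449. 188.] [469. 204.]
wheel [428.6 297.8  79.2  48.3  29.7] [216. 226.] [232. 236.]
handle [398.2 303.5  83.8  12.4   4. ] [221. 240.] [225. 242.]
rollerall [427.2 298.9  82.8  53.6  36.2] [216. 225.] [233. 237.]
oblong [616.  273.7   0.8 109.5  54. ] [226. 155.] [243. 188.]
rtile [ 605.2 -272.8  172.4  122.6   69.7] [395. 151.] [420. 191.]
square [ 470.5 -161.6  149.9   72.3   71.6] [359. 200.] [389. 230.]
round [ 390.4 -316.9   83.9   72.8   72.7] [413. 227.] [438. 252.]
cup [468.  177.1  33.2  62.   60.6] [253. 207.] [274. 227.]Traceback (most recent call last):
  File "m0.py", line 11, in <module>
    print(k,pose(c,z), np.round(c[:,0].min(0)),np.round(c[:,0].max(0)))
            ~~~~^^^^^
  File "h.py", line 17, in pose
    P=np.array([ray(n,p,z)[:2] for p in c[:,0]]); (cx,cy),(a,b),t=cv2.minAreaRect((P*1000).astype(np.float32))
                ~~~^^^^^^^
  File "h.py", line 7, in ray
    K,o,M=cal(n); d=M@np.linalg.solve(K,[uv[0],uv[1],1]); return o+d*(z-o[2])/d[2]
          ~~~^^^
  File "h.py", line 5, in cal
    c=ctrl.calibration(n); w,x,y,z=c["attitude"]; return c["K"],np.array(c["origin"]),R.from_quat([x,y,z,w]).as_matrix()
ValueError: time passes only in moves, steps and waits
```

```bash
sed -i 's/^def cal/import functools\n@functools.lru_cache(None)\ndef cal/' h.py
sed -i 's/("handle","nw"/("handle","hnd"/; s/"grey":/"hnd":cv2.inRange(hsv,(5,165,50),(17,255,190)),"grey":/; s/("jar","nw"/("jar","red"/; s/"grey":/"red":cv2.inRange(hsv,(0,190,60),(6,255,255)),"grey":/' m0.py
python3 m0.py
```

```text
weight [650.6  75.5  31.   87.   31.3] [285. 144.] [307. 171.]
tape [493.5   3.   53.   54.   53.6] [309. 197.] [331. 219.]
anvil [ 518.  -419.4  115.2   58.3   46.7] [449. 188.] [469. 204.]
wheel [428.6 297.8  79.2  48.3  29.7] [216. 226.] [232. 236.]
handle [374.4 307.4 173.2  60.4  26.1] [216. 239.] [226. 259.]
rollerall [427.2 298.9  82.8  53.6  36.2] [216. 225.] [233. 237.]
oblong [616.  273.7   0.8 109.5  54. ] [226. 155.] [243. 188.]
rtile [ 605.2 -272.8  172.4  122.6   69.7] [395. 151.] [420. 191.]
square [ 470.5 -161.6  149.9   72.3   71.6] [359. 200.] [389. 230.]
round [ 390.4 -316.9   83.9   72.8   72.7] [413. 227.] [438. 252.]
cup [468.  177.1  33.2  62.   60.6] [253. 207.] [274. 227.]
jar [653.9 -79.2 152.6  47.6  44.7] [338. 148.] [353. 163.]
```

View pics/crop0.png

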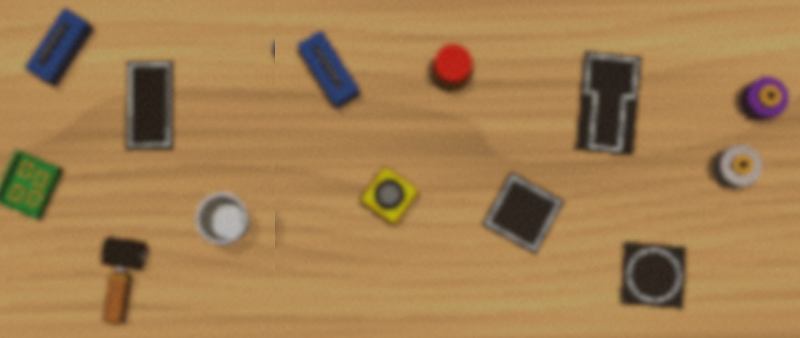

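The crop confirms the choices. The meant weight is the right-hand blue bar, and the steel anvil is just below the purple one. The wide end of the roller tile points away from the robot. Next is a helper that works out shifts, then the roller first.

```bash
cat > g.py <<'E'
"usage: g.py x y z jawyaw_deg  -> row that takes the tool there (tool pointing down); lengths m"
import sys; from h import *
s=ctrl.state(); w,x,y,z=s["eef_rot"]; M=R.from_quat([x,y,z,w]); m=M.as_matrix(); p=np.array(s["ee_pos"])
X,Y,Z,a=map(float,sys.argv[1:5]); a=np.radians(a); cur=np.arctan2(m[1,2],m[0,2])
q=s["joints"]; c=cur-q[0]+q[5]; best=min((a+k*np.pi for k in range(-3,4)),key=lambda t:abs(np.arctan2(Y,X)+c-t))
zt=np.array([np.cos(best),np.sin(best),0]); xt=np.array([0,0,-1.]); T=np.c_[xt,np.cross(zt,xt),zt]
d=m.T@(np.array([X,Y,Z])-p); r=(M.inv()*R.from_matrix(T)).as_rotvec()
print("t",round(s["time_s"],2),"p",p.round(4),"jaw",np.degrees(cur).round(1),"grip",round(s["grip_width"],3),"F",np.round(s["contact_force"],1),"q",np.round(q,2),"q6->",round(np.arctan2(Y,X)+c-best,2))
print("d",d.round(4),"w",r.round(3))
E
python3 -c "
from h import *
print(ray('top',(461.8,196.4),.04),ray('top',(460.6,196.4),.034))"
python3 g.py .3744 .3074 .12 81.5
```

```text
[ 0.51636249 -0.42220631  0.04      ] [ 0.51721562 -0.42075859  0.034     ]
t 0.1 p [0.1483 0.6066 0.2303] jaw -103.7 grip 1.0 F [-0.5 -0.2 -1.2] q [ 1.59  0.39  0.01 -0.   -1.19 -0.26] q6-> -1.25
d [0.1108 0.2907 0.2367] w [-0.092  0.002 -0.   ]
```

```bash
python3 -m handwheel '[{"dx":0.05,"dy":0.29,"dz":0.237,"wx":-0.092},{"dx":0.05,"dy":0.29,"dz":0.237,"wx":-0.092},{"dx":0.05,"dy":0.29,"dz":0.237,"wx":-0.092},{"dx":0.05,"dy":0.29,"dz":0.237,"wx":-0.092},{"dx":0.05,"dy":0.29,"dz":0.237,"wx":-0.092},{"dx":0.05,"dy":0.29,"dz":0.237,"wx":-0.092},{"dx":0.11,"dy":0.29,"dz":0.237,"wx":-0.092},{"dx":0.11,"dy":0.29,"dz":0.237,"wx":-0.092},{"dx":0.11,"dy":0.29,"dz":0.237,"wx":-0.092},{"dx":0.11,"dy":0.29,"dz":0.237,"wx":-0.092}]' 1 40
python3 g.py .3744 .3074 .005 81.5; python3 -c "
from h import *
im=shoot('side','side1'); cv2.imwrite('pics/side1c.png',cv2.resize(im[200:400,260:460],None,fx=3,fy=3))"
```

```text
t 0.1 p [0.1483 0.6066 0.2303] jaw -103.7 grip 1.0 F [-0.5 -0.2 -1.2] q [ 1.59  0.39  0.01 -0.   -1.19 -0.26] q6-> -1.25
d [0.2258 0.2907 0.2365] w [-0.092  0.002 -0.   ]invalid input
```

View pics/side1c.png

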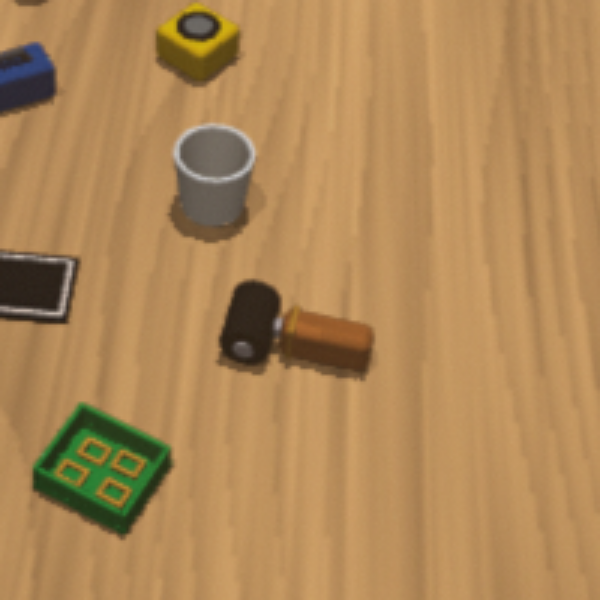

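The picture shows the roller lying flat, wheel on the left, with the arm still away. The call was refused, so I'll retry with all six fields.

```bash
python3 -m handwheel '[{"dx":0.05,"dy":0.29,"dz":0.237,"wx":-0.092,"wy":0,"wz":0},{"dx":0.05,"dy":0.29,"dz":0.237,"wx":-0.092,"wy":0,"wz":0},{"dx":0.05,"dy":0.29,"dz":0.237,"wx":-0.092,"wy":0,"wz":0},{"dx":0.05,"dy":0.29,"dz":0.237,"wx":-0.092,"wy":0,"wz":0},{"dx":0.05,"dy":0.29,"dz":0.237,"wx":-0.092,"wy":0,"wz":0},{"dx":0.05,"dy":0.29,"dz":0.237,"wx":-0.092,"wy":0,"wz":0},{"dx":0.05,"dy":0.29,"dz":0.237,"wx":-0.092,"wy":0,"wz":0},{"dx":0.11,"dy":0.29,"dz":0.237,"wx":-0.092,"wy":0,"wz":0},{"dx":0.11,"dy":0.29,"dz":0.237,"wx":-0.092,"wy":0,"wz":0},{"dx":0.11,"dy":0.29,"dz":0.237,"wx":-0.092,"wy":0,"wz":0}]' 1 40
python3 g.py .3744 .3074 .005 81.5; python3 -c "
from h import *
im=shoot('side','side2'); cv2.imwrite('pics/side2c.png',cv2.resize(im[150:400,240:490],None,fx=2.4,fy=2.4))"
```

```text
time_s: 1.4
ee_pos: [0.3743, 0.3094, 0.1227]
eef_rot: [0.462, 0.536, 0.462, -0.534]
contact_force: [-0.4, 0.5, -0.0]
grip_width: 0.999
t 1.4 p [0.3743 0.3094 0.1227] jaw -98.4 grip 0.999 F [-0.4  0.5 -0. ] q [ 1.03  0.26 -0.48  0.   -0.83  0.4 ] q6-> 0.06
d [0.1177 0.0002 0.0021] w [ 0.002 -0.001 -0.001]
```

View pics/side2c.png

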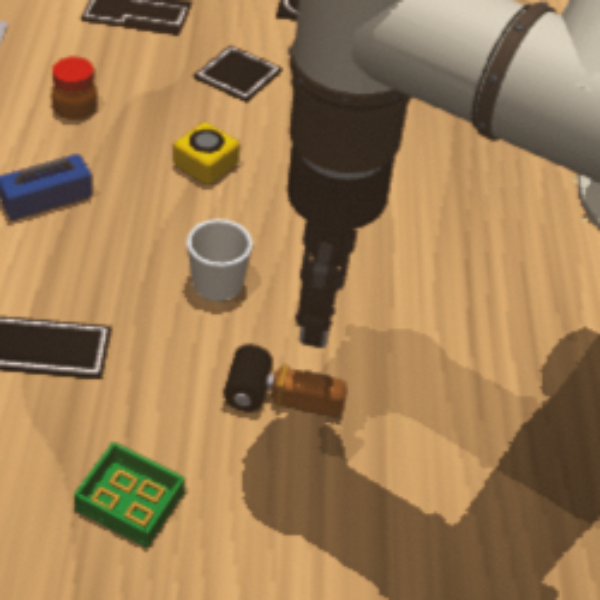

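The hand stands over the handle, with the finger end at crop (313,340). I'll fix the sign of q6 in the helper, then descend and grip.

```bash
sed -i 's/c=cur-q\[0\]+q\[5\];/c=cur-q[0]-q[5]; Q=np.arctan2(Y,X)+np.arcsin(.16\/np.hypot(X,Y));/; s/abs(np.arctan2(Y,X)+c-t)/abs(t-Q-c)/; s/round(np.arctan2(Y,X)+c-best,2)/round(best-Q-c,2)/' g.py
python3 -m handwheel '[{"dx":0.06,"dy":0,"dz":0.002,"wx":0,"wy":0,"wz":0},{"dx":0.095,"dy":0,"dz":0.002,"wx":0,"wy":0,"wz":0},{"dx":0.117,"dy":0,"dz":0.002,"wx":0,"wy":0,"wz":0},{"dx":0.117,"dy":0,"dz":0.002,"wx":0,"wy":0,"wz":0}]' 1 40
python3 -m handwheel '[{"dx":0,"dy":0,"dz":0,"wx":0,"wy":0,"wz":0},{"dx":0,"dy":0,"dz":0,"wx":0,"wy":0,"wz":0},{"dx":0,"dy":0,"dz":0,"wx":0,"wy":0,"wz":0},{"dx":0,"dy":0,"dz":0,"wx":0,"wy":0,"wz":0},{"dx":0,"dy":0,"dz":0,"wx":0,"wy":0,"wz":0},{"dx":0,"dy":0,"dz":0,"wx":0,"wy":0,"wz":0}]' 0 40
python3 -m handwheel '[{"dx":-0.03,"dy":0,"dz":0,"wx":0,"wy":0,"wz":0},{"dx":-0.08,"dy":0,"dz":0,"wx":0,"wy":0,"wz":0},{"dx":-0.13,"dy":0,"dz":0,"wx":0,"wy":0,"wz":0},{"dx":-0.13,"dy":0,"dz":0,"wx":0,"wy":0,"wz":0},{"dx":-0.13,"dy":0,"dz":0,"wx":0,"wy":0,"wz":0}]'
python3 g.py .5854 -.2702 .135 82.4; python3 -c "
from h import *
im=shoot('side','side3'); cv2.imwrite('pics/side3c.png',cv2.resize(im[150:400,240:490],None,fx=2.4,fy=2.4))"
```

```text
time_s: 1.95
ee_pos: [0.3736, 0.3068, 0.0045]
eef_rot: [-0.462, -0.535, -0.462, 0.535]
contact_force: [-0.2, 0.8, 0.7]
grip_width: 1.002
time_s: 2.7
ee_pos: [0.3739, 0.3067, 0.0053]
eef_rot: [0.462, 0.536, 0.462, -0.535]
contact_force: [-2.1, 0.1, 5.8]
grip_width: 0.272
time_s: 3.32
ee_pos: [0.3727, 0.3052, 0.1335]
eef_rot: [-0.461, -0.535, -0.462, 0.536]
contact_force: [0.1, -0.3, -1.6]
grip_width: 0.274
t 3.33 p [0.3727 0.3052 0.1335] jaw -98.5 grip 0.274 F [ 0.1 -0.3 -1.6] q [ 1.02  0.25 -0.47 -0.   -0.86  0.4 ] q6-> -1.52
d [-0.0012  0.2955  0.5375] w [ 3.126e+00  2.000e-03 -2.000e-03]
```

View pics/side3c.png

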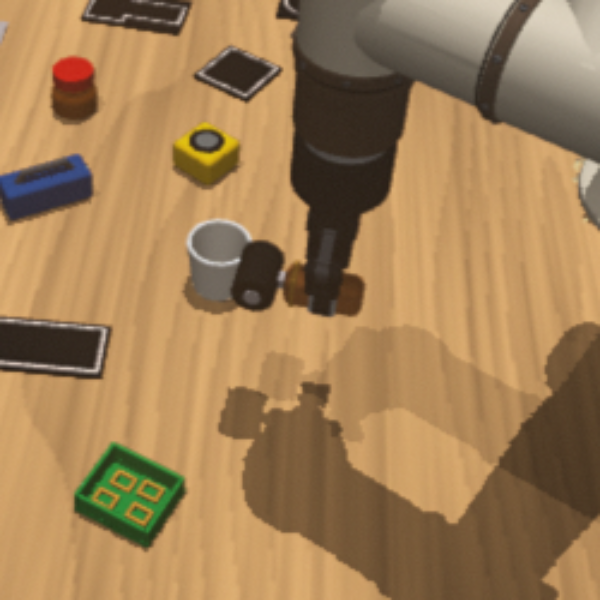

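The roller is lifted level and held near mid-handle (crop (325,290)). Now carry it to its tile without a half turn, since the wheel's direction matters.

```bash
python3 -m handwheel '[{"dx":0,"dy":0.024,"dz":0.043,"wx":-0.016,"wy":0,"wz":0},{"dx":0,"dy":0.049,"dz":0.09,"wx":-0.016,"wy":0,"wz":0},{"dx":0,"dy":0.074,"dz":0.134,"wx":-0.016,"wy":0,"wz":0},{"dx":0,"dy":0.099,"dz":0.18,"wx":-0.016,"wy":0,"wz":0},{"dx":0,"dy":0.124,"dz":0.225,"wx":-0.016,"wy":0,"wz":0},{"dx":0,"dy":0.149,"dz":0.27,"wx":-0.016,"wy":0,"wz":0},{"dx":0,"dy":0.174,"dz":0.315,"wx":-0.016,"wy":0,"wz":0},{"dx":0,"dy":0.199,"dz":0.36,"wx":-0.016,"wy":0,"wz":0},{"dx":0,"dy":0.224,"dz":0.405,"wx":-0.016,"wy":0,"wz":0},{"dx":0,"dy":0.249,"dz":0.45,"wx":-0.016,"wy":0,"wz":0},{"dx":0,"dy":0.274,"dz":0.495,"wx":-0.016,"wy":0,"wz":0},{"dx":0,"dy":0.2955,"dz":0.5375,"wx":-0.016,"wy":0,"wz":0}]'
python3 -m handwheel '[{"dx":0,"dy":0,"dz":0,"wx":0,"wy":0,"wz":0},{"dx":0,"dy":0,"dz":0,"wx":0,"wy":0,"wz":0},{"dx":0,"dy":0,"dz":0,"wx":0,"wy":0,"wz":0}]'
python3 g.py .5854 -.2702 .0105 82.4; python3 -c "
from h import *
im=shoot('side','side4'); cv2.imwrite('pics/side4c.png',cv2.resize(im[70:220,200:400],None,fx=4,fy=4))"
```

```text
time_s: 4.88
ee_pos: [0.5859, -0.2706, 0.1312]
eef_rot: [-0.464, -0.531, -0.467, 0.533]
contact_force: [0.2, 0.6, -1.3]
grip_width: 0.277
time_s: 5.25
ee_pos: [0.5861, -0.268, 0.1335]
eef_rot: [-0.466, -0.531, -0.467, 0.532]
contact_force: [-0.3, -0.0, -1.7]
grip_width: 0.274
t 5.25 p [ 0.5861 -0.268   0.1335] jaw -97.5 grip 0.274 F [-0.3 -0.  -1.7] q [-0.18  0.5  -0.07 -0.   -1.01  1.62] q6-> -1.52
d [ 1.23e-01 -1.00e-04  2.40e-03] w [-3.14e+00 -3.00e-03 -1.00e-03]
```

View pics/side4c.png

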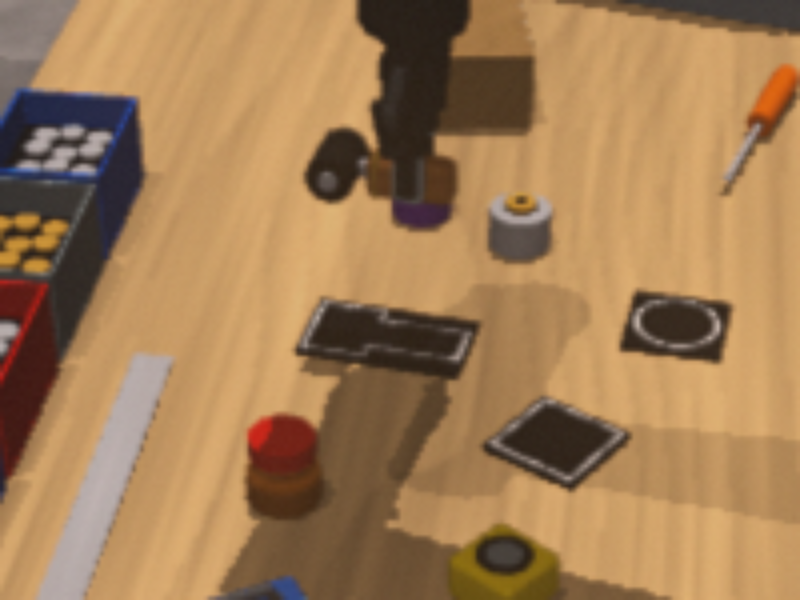

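The wheel is at crop (335,165), on the same side as the wide end (350,325) of the tile. Lower, release and rise.

```bash
python3 -m handwheel '[{"dx":0.05,"dy":0,"dz":0.002,"wx":0,"wy":0,"wz":0},{"dx":0.09,"dy":0,"dz":0.002,"wx":0,"wy":0,"wz":0},{"dx":0.112,"dy":0,"dz":0.002,"wx":0,"wy":0,"wz":0},{"dx":0.119,"dy":0,"dz":0.002,"wx":0,"wy":0,"wz":0},{"dx":0.123,"dy":0,"dz":0.002,"wx":0,"wy":0,"wz":0},{"dx":0.1235,"dy":0,"dz":0.002,"wx":0,"wy":0,"wz":0},{"dx":0.1235,"dy":0,"dz":0.002,"wx":0,"wy":0,"wz":0}]'
python3 -m handwheel '[{"dx":0,"dy":0,"dz":0,"wx":0,"wy":0,"wz":0},{"dx":0,"dy":0,"dz":0,"wx":0,"wy":0,"wz":0},{"dx":0,"dy":0,"dz":0,"wx":0,"wy":0,"wz":0},{"dx":0,"dy":0,"dz":0,"wx":0,"wy":0,"wz":0},{"dx":0,"dy":0,"dz":0,"wx":0,"wy":0,"wz":0}]' 1
python3 -m handwheel '[{"dx":-0.03,"dy":0,"dz":0,"wx":0,"wy":0,"wz":0},{"dx":-0.08,"dy":0,"dz":0,"wx":0,"wy":0,"wz":0},{"dx":-0.13,"dy":0,"dz":0,"wx":0,"wy":0,"wz":0},{"dx":-0.13,"dy":0,"dz":0,"wx":0,"wy":0,"wz":0},{"dx":-0.13,"dy":0,"dz":0,"wx":0,"wy":0,"wz":0}]'
python3 g.py .517 -.421 .13 70
```

```text
time_s: 6.18
ee_pos: [0.587, -0.2712, 0.0119]
eef_rot: [0.467, 0.532, 0.465, -0.531]
contact_force: [-0.9, -1.2, -1.5]
grip_width: 0.272
time_s: 6.8
ee_pos: [0.5864, -0.2711, 0.0108]
eef_rot: [-0.466, -0.532, -0.466, 0.532]
contact_force: [0.3, -0.1, -0.9]
grip_width: 1.001
time_s: 7.42
ee_pos: [0.5859, -0.2708, 0.1405]
eef_rot: [0.466, 0.532, 0.466, -0.532]
contact_force: [0.1, -0.3, 0.2]
grip_width: 0.997
t 7.42 p [ 0.5859 -0.2708  0.1405] jaw -97.6 grip 0.997 F [ 0.1 -0.3  0.2] q [-0.18  0.49 -0.06 -0.   -1.02  1.62] q6-> -1.48
d [ 0.0104 -0.0485  0.158 ] w [-2.925e+00 -1.000e-03 -1.000e-03]
```

```bash
python3 -m handwheel '[{"dx":0.01,"dy":-0.0485,"dz":0.158,"wx":0.216,"wy":0,"wz":0},{"dx":0.01,"dy":-0.0485,"dz":0.158,"wx":0.216,"wy":0,"wz":0},{"dx":0.01,"dy":-0.0485,"dz":0.158,"wx":0.216,"wy":0,"wz":0},{"dx":0.01,"dy":-0.0485,"dz":0.158,"wx":0.216,"wy":0,"wz":0},{"dx":0.01,"dy":-0.0485,"dz":0.158,"wx":0.216,"wy":0,"wz":0},{"dx":0.01,"dy":-0.0485,"dz":0.158,"wx":0.216,"wy":0,"wz":0}]' 1 60
python3 g.py .517 -.421 .004 70; python3 -c "
from h import *
im=shoot('side','side5');im2=shoot('top','top5'); cv2.imwrite('pics/p5.png',np.hstack([cv2.resize(im[70:170,270:400],(520,400)),cv2.resize(im2[140:260,390:480],(300,400))])[:,:800])"
```

```text
time_s: 8.18
ee_pos: [0.518, -0.4202, 0.1303]
eef_rot: [-0.406, -0.579, -0.407, 0.579]
contact_force: [0.1, 0.0, 0.4]
grip_width: 0.997
t 8.18 p [ 0.518  -0.4202  0.1303] jaw -109.8 grip 0.997 F [0.1 0.  0.4] q [-0.44  0.53 -0.01 -0.   -1.03  1.66] q6-> -1.48
d [ 0.1263 -0.0006  0.0011] w [-3.139e+00 -2.000e-03 -0.000e+00]
```

View pics/p5.png

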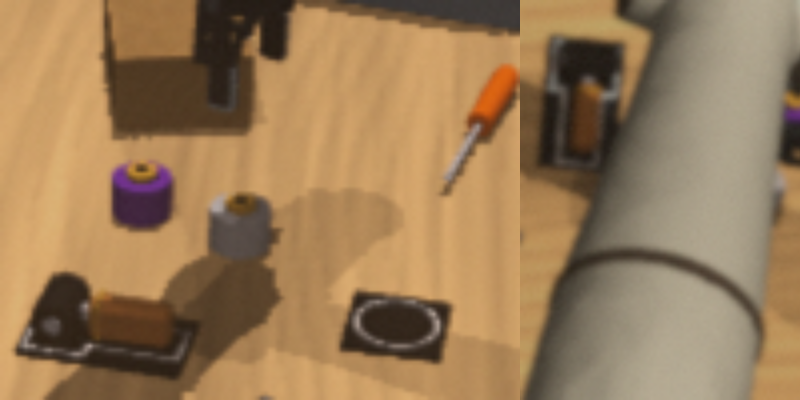

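The roller sits inside its outline (left view at about (110,310)). The hand is over the steel anvil, clear of the purple one, so I'll grip it.

```bash
python3 -m handwheel '[{"dx":0.06,"dy":-0.001,"dz":0.001,"wx":0,"wy":0,"wz":0},{"dx":0.1,"dy":-0.001,"dz":0.001,"wx":0,"wy":0,"wz":0},{"dx":0.126,"dy":-0.001,"dz":0.001,"wx":0,"wy":0,"wz":0},{"dx":0.126,"dy":-0.001,"dz":0.001,"wx":0,"wy":0,"wz":0}]' 1 60
python3 -m handwheel '[{"dx":0,"dy":0,"dz":0,"wx":0,"wy":0,"wz":0},{"dx":0,"dy":0,"dz":0,"wx":0,"wy":0,"wz":0},{"dx":0,"dy":0,"dz":0,"wx":0,"wy":0,"wz":0},{"dx":0,"dy":0,"dz":0,"wx":0,"wy":0,"wz":0},{"dx":0,"dy":0,"dz":0,"wx":0,"wy":0,"wz":0}]' 0 60
python3 -m handwheel '[{"dx":-0.03,"dy":0,"dz":0,"wx":0,"wy":0,"wz":0},{"dx":-0.08,"dy":0,"dz":0,"wx":0,"wy":0,"wz":0},{"dx":-0.12,"dy":0,"dz":0,"wx":0,"wy":0,"wz":0},{"dx":-0.12,"dy":0,"dz":0,"wx":0,"wy":0,"wz":0},{"dx":-0.12,"dy":0,"dz":0,"wx":0,"wy":0,"wz":0}]'
python3 g.py .3904 -.3169 .125 70; python3 -c "
from h import *
im=shoot('side','side6')"
```

```text
time_s: 8.78
ee_pos: [0.5152, -0.4205, 0.0025]
eef_rot: [-0.405, -0.578, -0.408, 0.58]
contact_force: [-0.1, -0.6, -0.2]
grip_width: 0.998
time_s: 9.4
ee_pos: [0.5178, -0.4223, 0.0073]
eef_rot: [0.407, 0.58, 0.405, -0.578]
contact_force: [0.3, 2.0, 6.3]
grip_width: 0.567
time_s: 10.02
ee_pos: [0.5147, -0.4208, 0.1225]
eef_rot: [-0.404, -0.579, -0.407, 0.579]
contact_force: [0.1, 0.9, -6.1]
grip_width: 0.562
t 10.03 p [ 0.5147 -0.4208  0.1225] jaw -110.0 grip 0.562 F [ 0.1  0.9 -6.1] q [-0.44  0.54 -0.02 -0.   -1.01  1.67] q6-> -1.56
d [-0.0018 -0.1523 -0.0551] w [-3.141e+00 -7.000e-03 -3.000e-03]
```

```bash
python3 -m handwheel '[{"dx":0,"dy":-0.04,"dz":-0.014,"wx":0,"wy":0,"wz":0},{"dx":0,"dy":-0.08,"dz":-0.029,"wx":0,"wy":0,"wz":0},{"dx":0,"dy":-0.12,"dz":-0.044,"wx":0,"wy":0,"wz":0},{"dx":0,"dy":-0.152,"dz":-0.055,"wx":0,"wy":0,"wz":0},{"dx":0,"dy":-0.152,"dz":-0.055,"wx":0,"wy":0,"wz":0},{"dx":0,"dy":-0.152,"dz":-0.055,"wx":0,"wy":0,"wz":0},{"dx":0,"dy":-0.152,"dz":-0.055,"wx":0,"wy":0,"wz":0}]'
python3 g.py .3904 -.3169 .009 70; python3 -c "
from h import *
im=shoot('side','side7'); cv2.imwrite('pics/s7.png',cv2.resize(im[60:180,290:450],None,fx=5,fy=5))"
```

```text
time_s: 10.95
ee_pos: [0.3927, -0.3188, 0.1242]
eef_rot: [-0.406, -0.579, -0.406, 0.579]
contact_force: [0.7, -0.4, -4.6]
grip_width: 0.565
t 10.95 p [ 0.3927 -0.3188  0.1242] jaw -109.9 grip 0.565 F [ 0.7 -0.4 -4.6] q [-0.36  0.29 -0.43  0.   -0.85  1.58] q6-> -1.56
d [ 0.1152 -0.0027 -0.0011] w [-3.141e+00 -1.000e-03  0.000e+00]
```

View pics/s7.png

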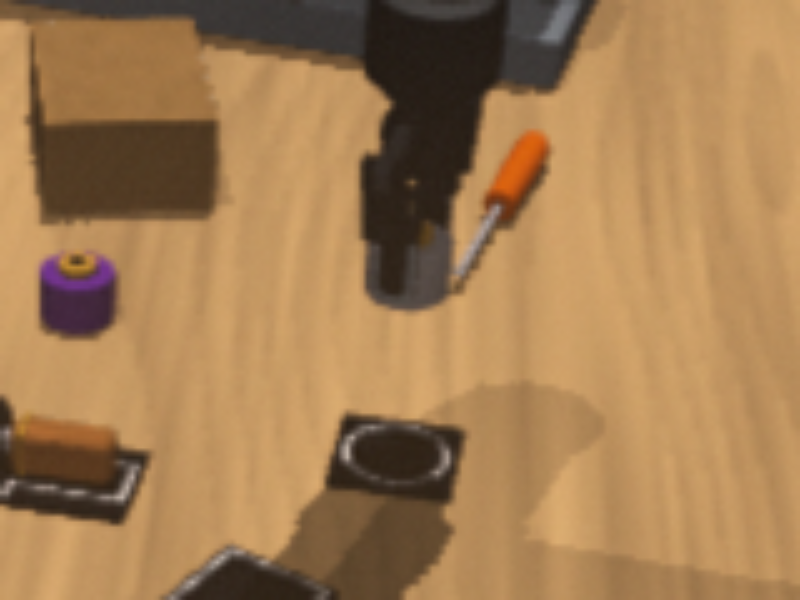

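```bash
python3 -c "
from h import *
print(ray('side',(371.7,113.2),.137))
# tiles crosscheck in side view (unoccluded parts)
im=cv2.imread('pics/side7.png')
print(ray('side',(290+396/5,60+457/5),.005))"
```

```text
[ 0.39359936 -0.30542394  0.137     ]
[ 0.38980972 -0.30749966  0.005     ]
```

In the side view, the hanging anvil and the tile agree to about 4 mm. The bias of about 10 mm in y is common to both, from the oblique view. Lower and release.

```bash
python3 -m handwheel '[{"dx":0.05,"dy":-0.0025,"dz":-0.001,"wx":0,"wy":0,"wz":0},{"dx":0.085,"dy":-0.0025,"dz":-0.001,"wx":0,"wy":0,"wz":0},{"dx":0.104,"dy":-0.0025,"dz":-0.001,"wx":0,"wy":0,"wz":0},{"dx":0.110,"dy":-0.0025,"dz":-0.001,"wx":0,"wy":0,"wz":0},{"dx":0.1135,"dy":-0.0025,"dz":-0.001,"wx":0,"wy":0,"wz":0},{"dx":0.1145,"dy":-0.0025,"dz":-0.001,"wx":0,"wy":0,"wz":0},{"dx":0.1145,"dy":-0.0025,"dz":-0.001,"wx":0,"wy":0,"wz":0}]'
python3 -m handwheel '[{"dx":0,"dy":0,"dz":0,"wx":0,"wy":0,"wz":0},{"dx":0,"dy":0,"dz":0,"wx":0,"wy":0,"wz":0},{"dx":0,"dy":0,"dz":0,"wx":0,"wy":0,"wz":0},{"dx":0,"dy":0,"dz":0,"wx":0,"wy":0,"wz":0}]' 1
python3 -m handwheel '[{"dx":-0.03,"dy":0,"dz":0,"wx":0,"wy":0,"wz":0},{"dx":-0.08,"dy":0,"dz":0,"wx":0,"wy":0,"wz":0},{"dx":-0.13,"dy":0,"dz":0,"wx":0,"wy":0,"wz":0},{"dx":-0.13,"dy":0,"dz":0,"wx":0,"wy":0,"wz":0},{"dx":-0.13,"dy":0,"dz":0,"wx":0,"wy":0,"wz":0}]'
python3 g.py .4935 .003 .13 53;python3 g.py .4935 .003 .13 143
```

```text
time_s: 11.88
ee_pos: [0.3904, -0.317, 0.0122]
eef_rot: [0.406, 0.579, 0.406, -0.579]
contact_force: [-3.4, 2.4, 5.9]
grip_width: 0.56
time_s: 12.38
ee_pos: [0.3903, -0.3168, 0.0103]
eef_rot: [0.406, 0.579, 0.406, -0.579]
contact_force: [-0.3, 0.3, -0.7]
grip_width: 1.0
time_s: 13.0
ee_pos: [0.3896, -0.3163, 0.1399]
eef_rot: [0.406, 0.579, 0.406, -0.579]
contact_force: [-0.3, 0.6, -0.0]
grip_width: 1.001
t 13.0 p [ 0.3896 -0.3163  0.1399] jaw -109.9 grip 1.001 F [-0.3  0.6 -0. ] q [-0.36  0.27 -0.42 -0.   -0.88  1.58] q6-> 0.59
d [ 0.01   -0.0113 -0.3356] w [ 0.298 -0.     0.001]
t 13.0 p [ 0.3896 -0.3163  0.1399] jaw -109.9 grip 1.001 F [-0.3  0.6 -0. ] q [-0.36  0.27 -0.42 -0.   -0.88  1.58] q6-> -0.98
d [ 0.01   -0.0113 -0.3356] w [1.868e+00 0.000e+00 1.000e-03]
```

```bash
python3 -m handwheel '[{"dx":0.01,"dy":-0.011,"dz":-0.3355,"wx":0.298,"wy":0,"wz":0},{"dx":0.01,"dy":-0.011,"dz":-0.3355,"wx":0.298,"wy":0,"wz":0},{"dx":0.01,"dy":-0.011,"dz":-0.3355,"wx":0.298,"wy":0,"wz":0},{"dx":0.01,"dy":-0.011,"dz":-0.3355,"wx":0.298,"wy":0,"wz":0},{"dx":0.01,"dy":-0.011,"dz":-0.3355,"wx":0.298,"wy":0,"wz":0},{"dx":0.01,"dy":-0.011,"dz":-0.3355,"wx":0.298,"wy":0,"wz":0},{"dx":0.01,"dy":-0.011,"dz":-0.3355,"wx":0.298,"wy":0,"wz":0},{"dx":0.01,"dy":-0.011,"dz":-0.3355,"wx":0.298,"wy":0,"wz":0},{"dx":0.01,"dy":-0.011,"dz":-0.3355,"wx":0.298,"wy":0,"wz":0}]' 1 40
python3 g.py .4935 .003 .004 53; python3 -c "
from h import *
im=shoot('side','side8');t=shoot('top','top8'); cv2.imwrite('pics/s8.png',np.hstack([cv2.resize(im[100:260,230:390],(400,400)),cv2.resize(t[140:260,300:440],(400,343),interpolation=2)[:400].copy() if 0 else cv2.resize(t[135:260,330:455],(400,400))]))"
```

```text
time_s: 14.12
ee_pos: [0.4934, 0.0013, 0.1298]
eef_rot: [-0.315, -0.633, -0.315, 0.634]
contact_force: [-1.1, 0.6, 0.2]
grip_width: 1.002
t 14.12 p [0.4934 0.0013 0.1298] jaw -127.1 grip 1.002 F [-1.1  0.6  0.2] q [ 0.33  0.27 -0.45 -0.   -0.85  0.59] q6-> 0.59
d [ 0.1258 -0.0008 -0.0016] w [-0.002  0.001  0.001]
```

View pics/s8.png

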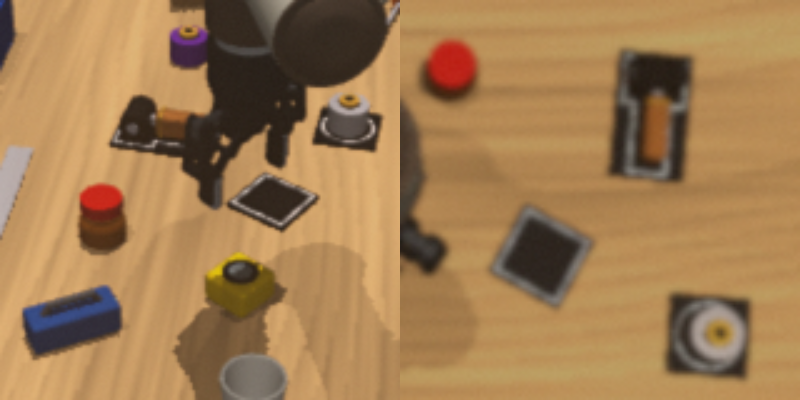

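The roller and anvil sit in their outlines; the rightward offset in the top view matches parallax. The hand is over the tape, so I'll grip it.

```bash
python3 -m handwheel '[{"dx":0.06,"dy":-0.001,"dz":-0.0015,"wx":0,"wy":0,"wz":0},{"dx":0.1,"dy":-0.001,"dz":-0.0015,"wx":0,"wy":0,"wz":0},{"dx":0.1255,"dy":-0.001,"dz":-0.0015,"wx":0,"wy":0,"wz":0},{"dx":0.1255,"dy":-0.001,"dz":-0.0015,"wx":0,"wy":0,"wz":0}]' 1 40
python3 -m handwheel '[{"dx":0,"dy":0,"dz":0,"wx":0,"wy":0,"wz":0},{"dx":0,"dy":0,"dz":0,"wx":0,"wy":0,"wz":0},{"dx":0,"dy":0,"dz":0,"wx":0,"wy":0,"wz":0},{"dx":0,"dy":0,"dz":0,"wx":0,"wy":0,"wz":0},{"dx":0,"dy":0,"dz":0,"wx":0,"wy":0,"wz":0}]' 0 40
python3 -m handwheel '[{"dx":-0.03,"dy":0,"dz":0,"wx":0,"wy":0,"wz":0},{"dx":-0.08,"dy":0,"dz":0,"wx":0,"wy":0,"wz":0},{"dx":-0.12,"dy":0,"dz":0,"wx":0,"wy":0,"wz":0},{"dx":-0.12,"dy":0,"dz":0,"wx":0,"wy":0,"wz":0},{"dx":-0.12,"dy":0,"dz":0,"wx":0,"wy":0,"wz":0}]'
python3 g.py .4705 -.1616 .125 60
```

```text
time_s: 14.72
ee_pos: [0.4928, 0.0033, 0.0033]
eef_rot: [-0.315, -0.631, -0.315, 0.635]
contact_force: [-0.3, 1.9, 0.8]
grip_width: 1.002
time_s: 15.35
ee_pos: [0.495, 0.0043, 0.0064]
eef_rot: [0.316, 0.634, 0.315, -0.632]
contact_force: [-2.2, 0.1, 6.6]
grip_width: 0.625
time_s: 15.98
ee_pos: [0.4932, 0.0042, 0.1242]
eef_rot: [-0.315, -0.633, -0.316, 0.633]
contact_force: [-0.3, 0.1, -1.7]
grip_width: 0.623
t 15.97 p [0.4932 0.0042 0.1242] jaw -127.0 grip 0.623 F [-0.3  0.1 -1.7] q [ 0.34  0.28 -0.46 -0.   -0.84  0.59] q6-> 1.05
d [-0.0008  0.0818  0.146 ] w [-0.123  0.     0.001]
```

```bash
python3 -m handwheel '[{"dx":0,"dy":0.02,"dz":0.036,"wx":-0.03,"wy":0,"wz":0},{"dx":0,"dy":0.04,"dz":0.073,"wx":-0.06,"wy":0,"wz":0},{"dx":0,"dy":0.06,"dz":0.11,"wx":-0.09,"wy":0,"wz":0},{"dx":0,"dy":0.082,"dz":0.146,"wx":-0.123,"wy":0,"wz":0},{"dx":0,"dy":0.082,"dz":0.146,"wx":-0.123,"wy":0,"wz":0},{"dx":0,"dy":0.082,"dz":0.146,"wx":-0.123,"wy":0,"wz":0},{"dx":0,"dy":0.082,"dz":0.146,"wx":-0.123,"wy":0,"wz":0}]'
python3 g.py .4705 -.1616 .009 60
```

```text
time_s: 16.85
ee_pos: [0.4716, -0.1608, 0.1242]
eef_rot: [-0.354, -0.612, -0.354, 0.612]
contact_force: [0.9, 0.8, -1.7]
grip_width: 0.627
t 16.85 p [ 0.4716 -0.1608  0.1242] jaw -119.9 grip 0.627 F [ 0.9  0.8 -1.7] q [-0.    0.28 -0.45 -0.   -0.84  1.05] q6-> 1.05
d [ 0.1152 -0.0005  0.0012] w [0.002 0.    0.001]
```

```bash
python3 -m handwheel '[{"dx":0.05,"dy":0,"dz":0.001,"wx":0,"wy":0,"wz":0},{"dx":0.085,"dy":0,"dz":0.001,"wx":0,"wy":0,"wz":0},{"dx":0.104,"dy":0,"dz":0.001,"wx":0,"wy":0,"wz":0},{"dx":0.110,"dy":0,"dz":0.001,"wx":0,"wy":0,"wz":0},{"dx":0.1135,"dy":0,"dz":0.001,"wx":0,"wy":0,"wz":0},{"dx":0.1145,"dy":0,"dz":0.001,"wx":0,"wy":0,"wz":0},{"dx":0.1145,"dy":0,"dz":0.001,"wx":0,"wy":0,"wz":0}]'
python3 -m handwheel '[{"dx":0,"dy":0,"dz":0,"wx":0,"wy":0,"wz":0},{"dx":0,"dy":0,"dz":0,"wx":0,"wy":0,"wz":0},{"dx":0,"dy":0,"dz":0,"wx":0,"wy":0,"wz":0},{"dx":0,"dy":0,"dz":0,"wx":0,"wy":0,"wz":0}]' 1
python3 -m handwheel '[{"dx":-0.03,"dy":0,"dz":0,"wx":0,"wy":0,"wz":0},{"dx":-0.08,"dy":0,"dz":0,"wx":0,"wy":0,"wz":0},{"dx":-0.13,"dy":0,"dz":0,"wx":0,"wy":0,"wz":0},{"dx":-0.13,"dy":0,"dz":0,"wx":0,"wy":0,"wz":0},{"dx":-0.13,"dy":0,"dz":0,"wx":0,"wy":0,"wz":0}]'
python3 g.py .6506 .0755 .135 121
```

```text
time_s: 17.73
ee_pos: [0.4722, -0.1623, 0.0114]
eef_rot: [0.354, 0.613, 0.353, -0.611]
contact_force: [-0.6, 3.0, 3.0]
grip_width: 0.623
time_s: 18.23
ee_pos: [0.4714, -0.1626, 0.0103]
eef_rot: [-0.354, -0.612, -0.354, 0.612]
contact_force: [0.5, -0.0, -0.4]
grip_width: 1.0
time_s: 18.85
ee_pos: [0.4707, -0.1624, 0.1399]
eef_rot: [-0.353, -0.612, -0.354, 0.612]
contact_force: [-0.2, -0.1, -0.3]
grip_width: 1.001
t 18.85 p [ 0.4707 -0.1624  0.1399] jaw -120.0 grip 1.001 F [-0.2 -0.1 -0.3] q [-0.01  0.26 -0.43 -0.   -0.88  1.05] q6-> -1.39
d [ 0.0049  0.037  -0.296 ] w [2.077e+00 1.000e-03 1.000e-03]
```

```bash
python3 -m handwheel '[{"dx":0.005,"dy":0.037,"dz":-0.296,"wx":-1.065,"wy":0,"wz":0},{"dx":0.005,"dy":0.037,"dz":-0.296,"wx":-1.065,"wy":0,"wz":0},{"dx":0.005,"dy":0.037,"dz":-0.296,"wx":-1.065,"wy":0,"wz":0},{"dx":0.005,"dy":0.037,"dz":-0.296,"wx":-1.065,"wy":0,"wz":0},{"dx":0.005,"dy":0.037,"dz":-0.296,"wx":-1.065,"wy":0,"wz":0},{"dx":0.005,"dy":0.037,"dz":-0.296,"wx":-1.065,"wy":0,"wz":0},{"dx":0.005,"dy":0.037,"dz":-0.296,"wx":-1.065,"wy":0,"wz":0},{"dx":0.005,"dy":0.037,"dz":-0.296,"wx":-1.065,"wy":0,"wz":0},{"dx":0.005,"dy":0.037,"dz":-0.296,"wx":-1.065,"wy":0,"wz":0},{"dx":0.005,"dy":0.037,"dz":-0.296,"wx":-1.065,"wy":0,"wz":0}]' 1 70
python3 g.py .6506 .0755 .004 121; python3 -c "
from h import *
im=shoot('side','side9'); cv2.imwrite('pics/s9.png',cv2.resize(im[100:260,200:400],(800,640))[:600])"
```

```text
time_s: 20.1
ee_pos: [0.6511, 0.075, 0.1355]
eef_rot: [0.615, 0.348, 0.615, -0.348]
contact_force: [-0.4, 0.5, -0.5]
grip_width: 1.002
t 20.1 p [0.6511 0.075  0.1355] jaw -59.0 grip 1.002 F [-0.4  0.5 -0.5] q [ 0.36  0.51 -0.04  0.   -1.02  1.75] q6-> -1.39
d [ 0.1315 -0.0002 -0.0007] w [-3.142  0.     0.   ]
```

View pics/s9.png

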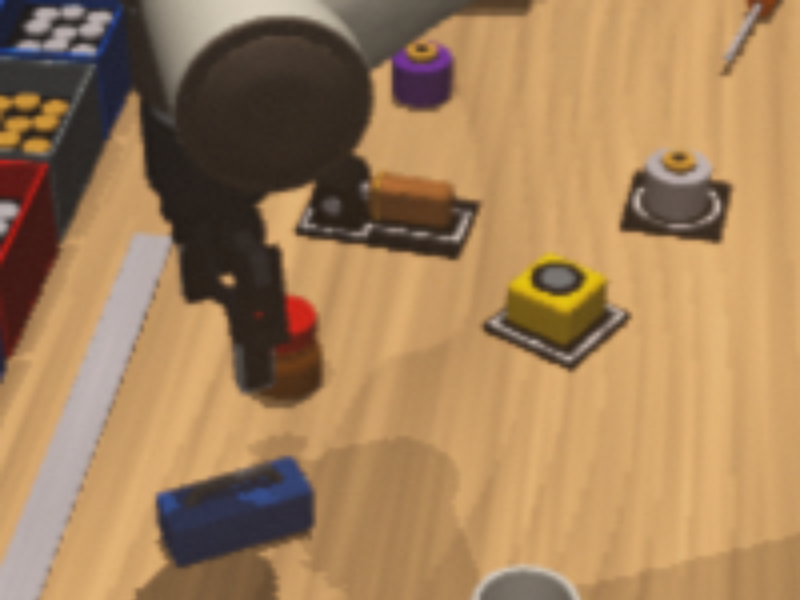

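The tape sits squarely in its outline, and the hand is above the blue weight. Grip it.

```bash
python3 -m handwheel '[{"dx":0.06,"dy":0,"dz":-0.001,"wx":0,"wy":0,"wz":0},{"dx":0.1,"dy":0,"dz":-0.001,"wx":0,"wy":0,"wz":0},{"dx":0.131,"dy":0,"dz":-0.001,"wx":0,"wy":0,"wz":0},{"dx":0.131,"dy":0,"dz":-0.001,"wx":0,"wy":0,"wz":0}]' 1 70
python3 -m handwheel '[{"dx":0,"dy":0,"dz":0,"wx":0,"wy":0,"wz":0},{"dx":0,"dy":0,"dz":0,"wx":0,"wy":0,"wz":0},{"dx":0,"dy":0,"dz":0,"wx":0,"wy":0,"wz":0},{"dx":0,"dy":0,"dz":0,"wx":0,"wy":0,"wz":0},{"dx":0,"dy":0,"dz":0,"wx":0,"wy":0,"wz":0},{"dx":0,"dy":0,"dz":0,"wx":0,"wy":0,"wz":0}]' 0 70
python3 -m handwheel '[{"dx":-0.03,"dy":0,"dz":0,"wx":0,"wy":0,"wz":0},{"dx":-0.08,"dy":0,"dz":0,"wx":0,"wy":0,"wz":0},{"dx":-0.12,"dy":0,"dz":0,"wx":0,"wy":0,"wz":0},{"dx":-0.12,"dy":0,"dz":0,"wx":0,"wy":0,"wz":0},{"dx":-0.12,"dy":0,"dz":0,"wx":0,"wy":0,"wz":0}]'
python3 g.py .616 .2737 .125 90.8; python3 -c "
from h import *
im=shoot('side','side10'); t=shoot('top','top10');cv2.imwrite('pics/s10.png',np.hstack([cv2.resize(im[130:290,200:360],(400,400)),cv2.resize(t[120:200,260:340],(400,400))]))"
```

```text
time_s: 20.65
ee_pos: [0.6487, 0.0755, 0.0017]
eef_rot: [0.614, 0.347, 0.617, -0.35]
contact_force: [0.7, -0.1, 0.8]
grip_width: 1.0
time_s: 21.4
ee_pos: [0.6522, 0.0765, 0.0066]
eef_rot: [0.617, 0.349, 0.615, -0.347]
contact_force: [-0.4, -0.5, 6.4]
grip_width: 0.432
time_s: 22.02
ee_pos: [0.6484, 0.0761, 0.1215]
eef_rot: [0.614, 0.347, 0.617, -0.349]
contact_force: [-0.8, -0.9, -6.8]
grip_width: 0.429
t 22.02 p [0.6484 0.0761 0.1215] jaw -59.0 grip 0.429 F [-0.8 -0.9 -6.8] q [ 0.36  0.52 -0.06 -0.   -1.    1.75] q6-> 0.93
d [-0.0033  0.074  -0.1861] w [ 0.527 -0.001  0.006]
```

View pics/s10.png

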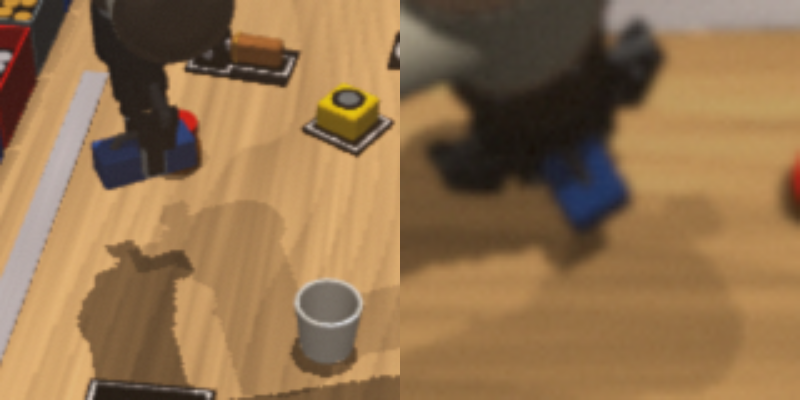

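The weight hangs level, with the pad at crop (153,145) near the middle of the bar (93–203). Carry it to the tile.

```bash
python3 -m handwheel '[{"dx":0,"dy":0.016,"dz":-0.039,"wx":0.11,"wy":0,"wz":0},{"dx":0,"dy":0.032,"dz":-0.078,"wx":0.22,"wy":0,"wz":0},{"dx":0,"dy":0.048,"dz":-0.117,"wx":0.33,"wy":0,"wz":0},{"dx":0,"dy":0.063,"dz":-0.155,"wx":0.44,"wy":0,"wz":0},{"dx":0,"dy":0.074,"dz":-0.186,"wx":0.527,"wy":0,"wz":0},{"dx":0,"dy":0.074,"dz":-0.186,"wx":0.527,"wy":0,"wz":0},{"dx":0,"dy":0.074,"dz":-0.186,"wx":0.527,"wy":0,"wz":0},{"dx":0,"dy":0.074,"dz":-0.186,"wx":0.527,"wy":0,"wz":0}]'
python3 g.py .616 .2737 .009 90.8; python3 -c "
from h import *
im=shoot('side','side11'); cv2.imwrite('pics/s11.png',cv2.resize(im[180:340,200:360],(600,600)))"
```

```text
time_s: 23.12
ee_pos: [0.618, 0.2726, 0.1234]
eef_rot: [0.503, 0.496, 0.504, -0.497]
contact_force: [-0.5, -0.1, -4.8]
grip_width: 0.432
t 23.12 p [0.618  0.2726 0.1234] jaw -89.2 grip 0.432 F [-0.5 -0.1 -4.8] q [ 0.65  0.55  0.   -0.   -1.02  0.93] q6-> 0.93
d [ 0.1144 -0.0018 -0.0012] w [0.    0.001 0.002]
```

View pics/s11.png

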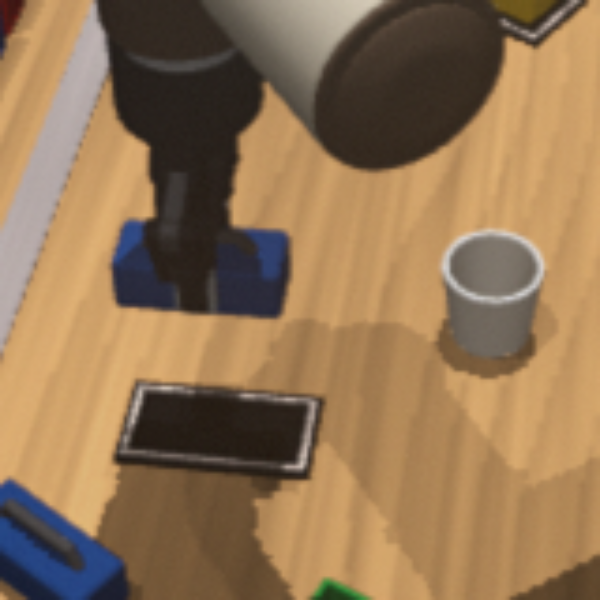

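The bar is centred on the pads (199 vs 197). I'll lower it and open only partly, because the other blue weight is close by.

```bash
python3 -m handwheel '[{"dx":0.05,"dy":-0.002,"dz":-0.001,"wx":0,"wy":0,"wz":0},{"dx":0.085,"dy":-0.002,"dz":-0.001,"wx":0,"wy":0,"wz":0},{"dx":0.104,"dy":-0.002,"dz":-0.001,"wx":0,"wy":0,"wz":0},{"dx":0.110,"dy":-0.002,"dz":-0.001,"wx":0,"wy":0,"wz":0},{"dx":0.1135,"dy":-0.002,"dz":-0.001,"wx":0,"wy":0,"wz":0},{"dx":0.1145,"dy":-0.002,"dz":-0.001,"wx":0,"wy":0,"wz":0},{"dx":0.1145,"dy":-0.002,"dz":-0.001,"wx":0,"wy":0,"wz":0}]'
python3 -m handwheel '[{"dx":0,"dy":0,"dz":0,"wx":0,"wy":0,"wz":0},{"dx":0,"dy":0,"dz":0,"wx":0,"wy":0,"wz":0},{"dx":0,"dy":0,"dz":0,"wx":0,"wy":0,"wz":0},{"dx":0,"dy":0,"dz":0,"wx":0,"wy":0,"wz":0}]' 0.7
python3 -m handwheel '[{"dx":-0.03,"dy":0,"dz":0,"wx":0,"wy":0,"wz":0},{"dx":-0.08,"dy":0,"dz":0,"wx":0,"wy":0,"wz":0},{"dx":-0.13,"dy":0,"dz":0,"wx":0,"wy":0,"wz":0},{"dx":-0.18,"dy":0,"dz":0,"wx":0,"wy":0,"wz":0},{"dx":-0.18,"dy":0,"dz":0,"wx":0,"wy":0,"wz":0}]'
python3 g.py .3 .5 .23 90
```

```text
time_s: 24.05
ee_pos: [0.6172, 0.2754, 0.0117]
eef_rot: [0.504, 0.497, 0.504, -0.495]
contact_force: [0.3, -1.7, -2.2]
grip_width: 0.43
time_s: 24.55
ee_pos: [0.6162, 0.2749, 0.0101]
eef_rot: [0.504, 0.496, 0.504, -0.496]
contact_force: [-0.8, -0.0, -0.9]
grip_width: 0.699
time_s: 25.18
ee_pos: [0.6185, 0.2761, 0.1959]
eef_rot: [0.505, 0.5, 0.503, -0.492]
contact_force: [-0.5, -0.1, 0.0]
grip_width: 0.704
t 25.18 p [0.6185 0.2761 0.1959] jaw -89.1 grip 0.704 F [-0.5 -0.1  0. ] q [ 0.66  0.49  0.09  0.   -1.16  0.93] q6-> 0.26
d [-0.0359 -0.3145 -0.2291] w [ 0.016 -0.006 -0.01 ]
```

Move the arm clear and check everything in the top view.

```bash
python3 -m handwheel '[{"dx":-0.03,"dy":-0.31,"dz":-0.23,"wx":0,"wy":0,"wz":0},{"dx":-0.03,"dy":-0.31,"dz":-0.23,"wx":0,"wy":0,"wz":0},{"dx":-0.03,"dy":-0.31,"dz":-0.23,"wx":0,"wy":0,"wz":0},{"dx":-0.03,"dy":-0.31,"dz":-0.23,"wx":0,"wy":0,"wz":0},{"dx":-0.03,"dy":-0.31,"dz":-0.23,"wx":0,"wy":0,"wz":0},{"dx":-0.03,"dy":-0.31,"dz":-0.23,"wx":0,"wy":0,"wz":0},{"dx":-0.03,"dy":-0.31,"dz":-0.23,"wx":0,"wy":0,"wz":0},{"dx":-0.03,"dy":-0.31,"dz":-0.23,"wx":0,"wy":0,"wz":0},{"dx":-0.03,"dy":-0.31,"dz":-0.23,"wx":0,"wy":0,"wz":0},{"dx":-0.03,"dy":-0.31,"dz":-0.23,"wx":0,"wy":0,"wz":0}]'
cat > m1.py <<'E'
from h import *
im=shoot("top","topF"); S=4; im4=cv2.resize(im,None,fx=S,fy=S,interpolation=cv2.INTER_CUBIC); hsv=cv2.cvtColor(im4,cv2.COLOR_BGR2HSV)
m={"blue":cv2.inRange(hsv,(105,110,40),(128,255,255)),"yel":cv2.inRange(hsv,(23,150,70),(35,255,255)),"steel":cv2.inRange(hsv,(0,0,110),(180,70,255)),"brass":cv2.inRange(hsv,(15,110,80),(30,255,255)),
 "hnd":cv2.inRange(hsv,(5,150,50),(17,255,190)),"nw":255-cv2.inRange(hsv,(8,60,90),(25,190,255)),"red":cv2.inRange(hsv,(0,190,60),(6,255,255))}
for k,mm,uv,z,r in [("weight","blue",(234,171),.039,20),("tape","yel",(374,214),.039,18),("anvil boss","brass",(430,239),.045,7),("handle","hnd",(409,175),.037,20),("cup","nw",(264,217),.03,16),("jar","red",(346,156),.03,13)]:
    c=blob(m[mm],(uv[0]*S+S//2,uv[1]*S+S//2),r*S); print(k,pose(((c+.5)/S-.5).astype(np.float32),z))
def cr(u,v): return cv2.resize(im4[(v-24)*S:(v+24)*S,(u-24)*S:(u+24)*S],(280,280))
cv2.imwrite("pics/F.png",np.vstack([np.hstack([cr(234,171),cr(408,171)]),np.hstack([cr(374,214),cr(428,239)])]))
E
python3 m1.py
```

```text
time_s: 26.42
ee_pos: [0.3038, 0.4991, 0.2195]
eef_rot: [0.503, 0.497, 0.503, -0.497]
contact_force: [-0.1, 0.6, -0.2]
grip_width: 0.703
weight [6.165e+02 2.727e+02 5.000e-01 8.720e+01 3.470e+01]
tape [ 471.6 -161.3  151.    56.2   53.5]
anvil boss [ 392.5 -317.7   61.9   23.9   23.6]
handle [ 587.1 -267.9  169.7   68.9   26.3]
cup [468.1 177.   31.2  62.1  60.3]
jar [653.8 -79.2 152.6  47.9  44.7]
```

View pics/F.png

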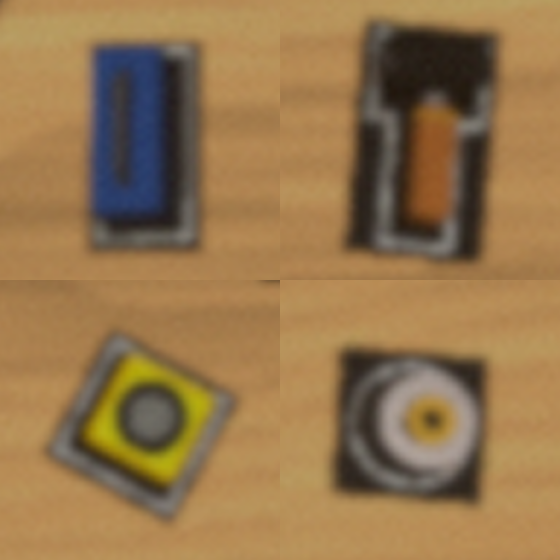

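All four tools measure within about 3 mm of their places, and the cup and jar are unmoved. The sideways offsets in the picture are parallax. Handing in.

```bash
python3 -c "
from bench import ctrl
print(ctrl.hand_in())"
```

```text
the job is handed in; nothing more can be done
None
```

All four tools are on their tiles and the job is handed in. It took about 26.5 s of robot time. Each tool was gripped from above, lowered until it touched the tile, and only then released. The hand-in reported no verdict.

Last top-view measurements against the tile positions:

| Tool | Position error | Turn error |
|---|---|---|
| Pattern weight | about 1 mm | 0.3° |
| Tape measure | about 1 mm | 1° |
| Eyelet anvil | about 2 mm | any turn is right |
| Seam roller | about 3 mm | 3°, wheel at the wide end |

- **Cup and jar:** both measured within 0.2 mm of where they stood.
- **Flatness:** I judged this by eye only. All four tools look flat in the final top view; the roller, anvil and tape also looked flat from the side after placing. The weight had no side picture after release.
- **What disagreed:** side-view estimates differed from the top view by about 10 mm in y. The difference was the same for the anvil and its tile. I put it down to the oblique view and used the top view for positions.
- **Refused move:** the first move call was rejected because its rows lacked some of the six fields. The arm did not move.

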